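# Work a seized hinge pin out of a lantern bracket

## Robot

A 6-joint arm with a two-finger parallel gripper is mounted at the origin on the work surface. World frame = base frame: x ahead of the robot, y to its left, z up, the work surface at z = 0. Lengths are in mm, angles in rad, forces in N, time in s.
With the tool pointing down it reaches from about 275 to 750 mm from the base axis. Payload 10.2 kg.
Tool frame: the origin (TCP) lies midway between the tips of the shut fingers; the grasp point (between the pads) lies 19 mm behind it; z points along the fingers, y is the direction in which the jaws open and shut (so a half turn about z gives the same grasp; the last joint's range is limited). The gripper opens to 85 mm and grips with 20 to 120 N. Pads are 22 mm wide; open, the fingers measure 114 mm over their backs; the gripper's body (76 mm by 85 mm) begins 54 mm behind the grasp point. The pads swing forward as they close: fully open they stand 13 mm farther back than shut.
Start: joints at [1.04, 0.313, 1.498, -0, 1.331, -0.223], TCP at [159.068, 500.328, 231.294] pointing down, gripper open.
Joint ranges: [-2.94, 2.94], [-0.97, 2.17], [0.19, 2.56], [-1.23, 4.37], [0.02, 3.11], [-2.88, 2.88]. Speed limits (rad/s): [2.39, 2.39, 3.01, 3.14, 3.14, 3.14].

## Interface

Orientations are given as a unit quaternion [w, x, y, z].
In Python, from bench import manip, eoat, inverse_kinematics, vision gives the robot as it stands. Calls block until the motion is done:
- manip.movep(position, orientation): joint-space move of the TCP to a pose.
- manip.move_linear(position, orientation=None, max_speed=150, threshold=None): straight line of the TCP; orientation=None keeps the orientation; max_speed is the mean speed in mm/s. With threshold (N) it stops when the force on the tool has changed by that much, and returns True; else False.
- manip.set_joints(angles): joint-space move.
- eoat.set_gripper(opening, squeeze=None): finger opening in mm; squeeze is the grip in N (None keeps the last); returns when the fingers have stopped.
- manip.wait(seconds).
- inverse_kinematics(position, orientation): joint angles nearest the present ones, or None.
- manip.get_state(): the state.
- vision.get_image(name): name is "scene" or "top" or "wrist"; returns a dict with "pixels" (384x512x3 uint8, blue, green, red), "mtx" (3x3 intrinsics, pixels), "rvec" (rotation vector, rad) and "tvec" (3), from world to camera coordinates, as OpenCV has them; the wrist camera has in their place "tool_from_camera" (4x4, takes a point from camera to tool coordinates, whose origin is the TCP and whose axes are the flange's). Camera axes: x right, y down, z forward; pixel columns grow to the right and rows downward; lengths in mm; the calibration is good to about 2 mm. A picture is of the moment at which its call begins: read the wrist's pose just before it. There is no depth.
A pose or a line that the arm cannot do raises manip.PlanningError and nothing moves.
- manip.hand_in(): hands the job in, once; it reports no verdict.
The state is a dict: "time": time; "joint_positions": joint angles; "qvel": joint speeds; "joint_efforts": joint torques, N m; "position": TCP position; "tcp_rot": TCP orientation; "force": force on the tool from outside, world axes, zero at the start; "moment": the same for the moment, N m; "opening": finger opening in mm.
Only numpy, scipy, OpenCV 4.12 (cv2) and the standard library are available. Lean on these libraries where they do the work, as an engineer would, in place of code of your own. Each camera call takes 0.05 s, during which the arm holds its last target. There are 200 camera calls.

## Task

Clamp the lantern's brass hinge bracket by turning the red cam handle clockwise (seen from above) fully home to its stop, then free the rusted pin by twisting it back and forth while pulling gently upward, so that the bracket stays seated in its fixture. Put the freed pin into the red tin, leave the cam tight and the tin upright, and do not disturb the blue tin, the tools and the other things lying about.

Things in the scene. Friction and masses are not known exactly. Their poses are not given: they have to be found in the camera images.
- fixture: Green holding fixture screwed to the bench, base plate 100 x 200 x 12 mm. Origin on the bench; x across, y along it: cam axis at y = -60 mm, bracket at about y = +40 mm. Dark side lips and a fixed jaw keep the bracket from turning; a copper sprung jaw on the bracket's +y side is pulled towards the cam and presses the bracket against the fixed jaw.
- cam (a joint): Angle of the aluminium cam disc (52 mm across, black curved slot, draws a brass-headed stud 3 mm per rad). 0 = fully slack, grows clockwise seen from above, hard stop at 2.4 rad = fully tight; starts between 0 and 0.3. It resists with about 0.12 N m, up to 0.2 N m when the jaw bears, and stays where it is left.
- cam_grip (a point): Centre of the grip of the cam's red bar handle, on the cam's axis, 70 mm above the bench. The bar is 40 mm long (this point's x axis), 10 mm thick (its y axis: fingers close along it), and spans heights 50 to 78 mm; the disc's top is 44 mm above the bench. The point turns with the cam.
- bracket: Brass lantern hinge bracket, loose, about 0.6 kg: foot 56 x 40 x 22 mm with a round barrel 34 mm across on it, top 50 mm above its underside. Origin at the centre of its underside (12 mm above the bench), on the bore's axis. Unclamped it lifts off with some 6 N; clamped it holds against a straight pull of about 20 to 30 N.
- pin: Steel hinge pin, 12 mm diameter, 82 mm long, 0.11 kg, origin at the middle of its lower end, z up along it. Rusted upright in the bracket's bore, 42 mm deep. For its first 8 to 9 mm of travel a straight pull meets 50 to 70 N, more than the clamp holds; while it is turned (0.4 N m) a rise of under 2 mm per rad of twist meets only about 15 N. Beyond, it slides freely.
- pin_tab (a point): Point to grip on the pin's flat tab, 72 mm above the pin's lower end (about 92 mm above the bench at the start). The tab is 26 mm wide (pin's x axis), 8 mm thick (pin's y axis: fingers close along it) and spans 52 to 82 mm above the pin's lower end; the barrel's top is 62 mm above the bench. Its yaw at the start is any.
- red_tin: Open red tin, 84 mm across, 55 mm high, wall 3 mm, floor 4 mm thick, 0.3 kg, loose. Origin at the centre of its underside. It and the blue tin may be on either side.
- blue_tin: The same tin in blue; not wanted.
- jaw: Copper-faced sprung jaw, 50 mm wide, 20 mm high, at the bracket's +y side; origin in the middle of the face that meets the bracket, moves along the fixture's y axis.
- hammer: Hammer lying on the bench, a bystander.
- screwdriver: Screwdriver lying on the bench, a bystander.
- wrench: Wrench lying on the bench, a bystander.
- spool: Copper-coloured spool, 52 mm across, 45 mm high, a bystander.
- offcut: Wood offcut 100 x 60 x 30 mm, a bystander.
- oil_can: Yellow can 56 mm across, 130 mm high, a bystander.
- mug: White mug 85 mm high, a bystander.

How it is judged (in metres and radians):
On the way, in this order (a step that is already met when the one before it is completed fails the run):
1. the cam is turned home and the jaw clamps the bracket, the pin still in its bore (value of joint cam above 2.2 rad and contact force between jaw and bracket above 6 N and z of bracket in the frame of fixture below 0.018 m and angle between bracket's own z axis and vertical below 0.12 rad and z of pin in the frame of bracket below 0.014 m), for 0.2 s.
2. the pin is drawn clear of the bore while the bracket stays clamped and seated (value of joint cam above 2.2 rad and contact force between jaw and bracket above 6 N and z of bracket in the frame of fixture below 0.018 m and angle between bracket's own z axis and vertical below 0.12 rad and z of pin in the frame of bracket above 0.052 m), for 0.1 s.
At the end, for the whole second after the job is handed in: The pin's lower end lies inside the red tin (within 40 mm of its axis and 20 mm of its floor), the pin at rest, the tin upright (within 0.1 rad); the cam is beyond 2.2 rad with the jaw pressing the bracket by over 6 N; the bracket is seated (lifted less than 6 mm, tilted less than 0.12 rad) (value of joint cam above 2.2 rad and contact force between jaw and bracket above 6 N and z of bracket in the frame of fixture below 0.018 m and angle between bracket's own z axis and vertical below 0.12 rad and horizontal distance between pin and red_tin below 0.04 m and z of pin in the frame of red_tin between -0.005 and 0.02 m and linear speed of pin below 0.03 m/s and angle between red_tin's own z axis and vertical below 0.1 rad); the robot touches nothing.
It fails at once if the bracket is lifted more than 6 mm or torn over in the fixture (not (z of bracket in the frame of fixture below 0.018 m and angle between bracket's own z axis and vertical below 0.12 rad)).
It fails at once if a bystander is moved more than 30 mm (distance of any of hammer, screwdriver, wrench, spool, offcut, oil_can, mug, blue_tin from where it was at the start of the episode above 0.03 m).
It also fails if it takes over 72 s, if anything falls off the work surface, if the arm or the gripper's body presses on something with over 40 N, if the wrist force passes 120 N, or if a joint passes its speed limit or range.

## Working session

There is one attempt and no reset: what is moved stays moved. The work goes in short steps, each a Python script; the robot and the scene stay as the last script left them, time stands still between calls to the robot, and variables do not carry over. Pictures are saved under pics/ and viewed, about 8 in all and at most 12, crops included, and the job is handed in when it is done.

```bash
mkdir -p pics; ls
python3 - <<'E'
from bench import manip,eoat,vision
import cv2,pickle,numpy as np
d={n:vision.get_image(n) for n in("scene","top")}
pickle.dump(d,open("im.pkl","wb"))
for n in d:
    cv2.imwrite(f"pics/{n}.png",cv2.resize(d[n]["pixels"],(800,600),interpolation=cv2.INTER_CUBIC))
    R=cv2.Rodrigues(np.array(d[n]["rvec"]))[0];print(n,d[n]["mtx"],-R.T@np.ravel(d[n]["tvec"]),R)
print(manip.get_state())
E
```

```text
pics
scene [[478.97822385   0.         251.70259443]
 [  0.         478.97822385 189.94461633]
 [  0.           0.           1.        ]] [ 955.21822498  683.62352174 1234.21017126] [[-0.86508292  0.50162787 -0.00101258]
 [ 0.40552317  0.69815442 -0.59002658]
 [-0.29526684 -0.51083254 -0.80738318]]
top [[409.27200558   0.         258.47593255]
 [  0.         409.27200558 185.30962266]
 [  0.           0.           1.        ]] [ 334.03367206  -29.60547455 1339.6535308 ] [[ 0.02822431 -0.99959324  0.00409294]
 [-0.98204152 -0.02849237 -0.18650103]
 [ 0.18654179  0.00124443 -0.98244624]]
{'time': 0.1, 'joint_positions': array([ 1.03962690e+00,  3.13392017e-01,  1.49832061e+00,  1.58876556e-06,
        1.33103049e+00, -2.23385182e-01]), 'qvel': array([ 8.73606031e-04, -1.59312346e-03, -1.93618588e-03,  4.94842159e-07,
       -7.94301297e-04,  1.33280272e-04]), 'joint_efforts': array([ 2.75067541e-03, -4.12900901e+01, -2.60143214e+01, -9.82146162e-05,
        3.04870642e-03, -2.38929567e-05]), 'position': array([158.9360076 , 500.1312039 , 230.80859655]), 'tcp_rot': array([-2.12628034e-04,  1.53285569e-01,  9.88181766e-01, -5.34494025e-04]), 'force': array([0.07160351, 0.42148776, 0.31511261]), 'moment': array([0.01276072, 0.01072044, 0.02701812]), 'opening': 85.58815085580541}
```

View pics/top.png

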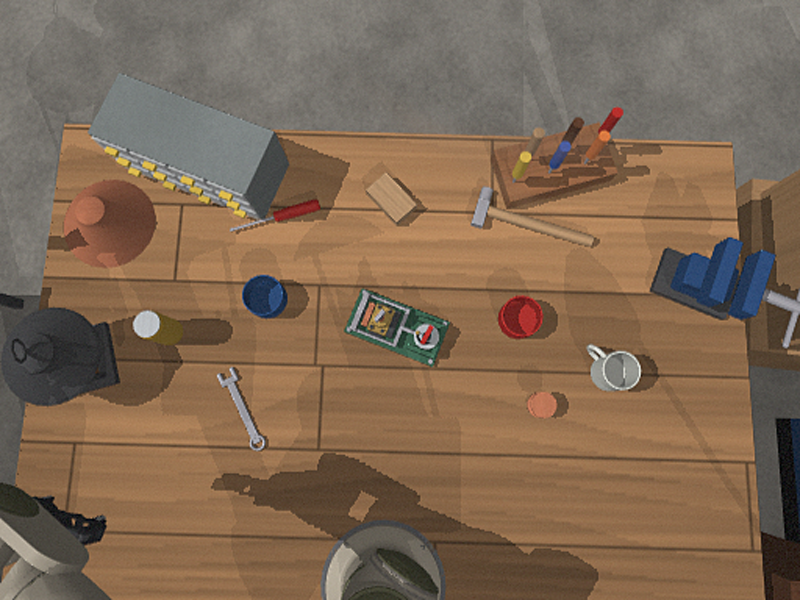

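View pics/scene.png

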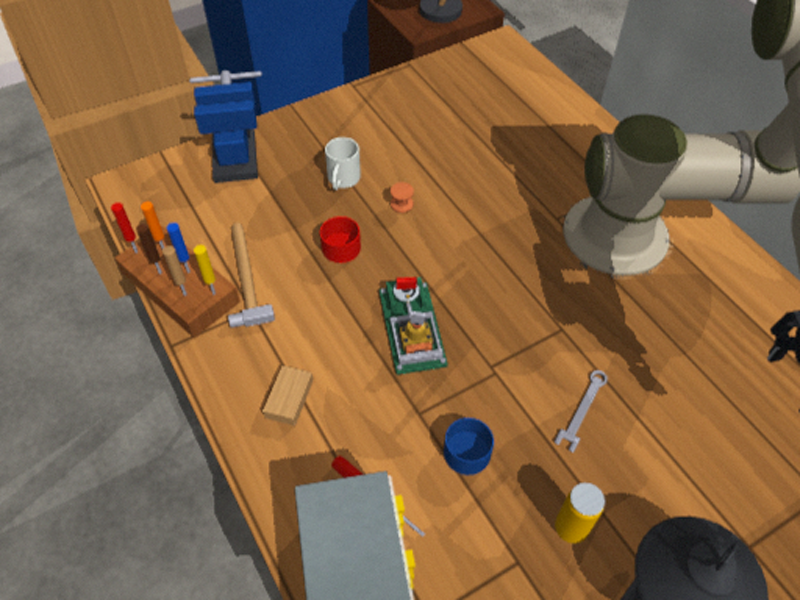

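The top view shows the fixture at (400,327), the cam with its red bar at (427,336), the red tin at (521,317) and the blue tin at (265,296). The scene view agrees. Next I'll localise these roughly and take a wrist view.

```bash
cat > h.py <<'E'
from bench import manip,eoat,inverse_kinematics,vision
import numpy as np,cv2,pickle
from scipy.spatial.transform import Rotation as Rn
def quat(yaw):  # tool down, tool y axis (jaw direction) at world angle yaw (mod pi)
    y=np.array([np.cos(yaw),np.sin(yaw),0]);z=np.array([0,0,-1.]);x=np.cross(y,z)
    q=Rn.from_matrix(np.c_[x,y,z]).as_quat();return q[[3,0,1,2]]
def rot(q): return Rn.from_quat(np.array(q)[[1,2,3,0]])
def shot(n):
    s=manip.get_state();d=vision.get_image(n)
    if n=="wrist":
        T=np.array(d["tool_from_camera"]);R=rot(s["tcp_rot"]).as_matrix()
        d["C"]=R@T[:3,3]+s["position"];d["R"]=R@T[:3,:3]
    else: ext(d)
    return d
def ext(d):
    Rm=cv2.Rodrigues(np.array(d["rvec"]))[0];d["R"]=Rm.T;d["C"]=-Rm.T@np.ravel(d["tvec"]);return d
def ray(d,uv):
    K=d["mtx"];return d["R"]@np.array([(uv[0]-K[0,2])/K[0,0],(uv[1]-K[1,2])/K[1,1],1])
def onz(d,uv,z):
    r=ray(d,uv);return d["C"]+r*(z-d["C"][2])/r[2]
def proj(d,p):
    c=d["R"].T@(np.array(p)-d["C"]);return (d["mtx"]@(c/c[2]))[:2]
E
python3 - <<'E'
from h import *
d=pickle.load(open("im.pkl","rb"));t=ext(d["top"])
k=512/800
for n,uv,z in[("cam",(427,336),78),("brkt",(380,318),60),("redtin",(521,317),55),("bluetin",(265,296),55),("fix",(400,327),12)]: print(n,onz(t,np.array(uv)*k,z))
c=onz(t,np.array((403,327))*k,60)
# fixture y direction
b=onz(t,np.array((380,318))*k,62)-onz(t,np.array((427,336))*k,78);yaw=np.arctan2(b[1],b[0]);print("fy",yaw)
w=vision.get_image("wrist");print(w["mtx"],w["tool_from_camera"])
for y in (yaw,yaw+np.pi,yaw+np.pi/2,yaw-np.pi/2):
    for z in (300,230): print(y,z,inverse_kinematics([c[0],c[1],z],quat(y)))
E
```

```text
cam [481.28121122 -76.45896518  78.        ]
brkt [517.14617871  18.54617393  60.        ]
redtin [ 528.15454224 -267.23209557   55.        ]
bluetin [556.35612897 254.68330852  55.        ]
fix [506.24544262 -22.09067495  12.        ]
fy 1.2122097202436852
[[268.67390893   0.         251.41478511]
 [  0.         268.67390893 189.97724158]
 [  0.           0.           1.        ]] [[ 3.92034373e-05 -9.52560386e-01 -3.04349649e-01  7.81142040e+01]
 [ 9.99999486e-01 -2.71148440e-04  9.77456949e-04 -5.55952068e-01]
 [-1.01361070e-03 -3.04349531e-01  9.52559886e-01 -1.42716904e+02]
 [ 0.00000000e+00  0.00000000e+00  0.00000000e+00  1.00000000e+00]]
1.2122097202436852 300 [-2.90996504e-01  2.17982778e-01  1.44267300e+00 -4.44089210e-16
  1.48093687e+00 -1.50320622e+00]
1.2122097202436852 230 [-2.90996504e-01  2.61002639e-01  1.57021201e+00 -4.44089210e-16
  1.31037800e+00 -1.50320622e+00]
4.353802373833478 300 [-2.90996504e-01  2.17982778e-01  1.44267300e+00 -4.44089210e-16
  1.48093687e+00  1.63838643e+00]
4.353802373833478 230 [-2.90996504e-01  2.61002639e-01  1.57021201e+00 -4.44089210e-16
  1.31037800e+00  1.63838643e+00]
2.783006047038582 300 None
2.783006047038582 230 None
-0.35858660655121133 300 [-2.90996504e-01  2.17982778e-01  1.44267300e+00 -4.44089210e-16
  1.48093687e+00  6.75901028e-02]
-0.35858660655121133 230 [-2.90996504e-01  2.61002639e-01  1.57021201e+00 -4.44089210e-16
  1.31037800e+00  6.75901028e-02]
```

Run:
```python
from h import *
ims=[]
for i,(y,c) in enumerate([(1.212,(500,-35,200)),(1.212+np.pi,(500,-35,200))]):
    manip.movep(c,quat(y));manip.wait(.3)
    d=shot("wrist");ims.append(d)
pickle.dump(ims,open("w.pkl","wb"))
o=np.hstack([cv2.resize(d["pixels"][40:344,60:452],None,fx=1,fy=1) for d in ims])
cv2.imwrite("pics/w.png",o);cv2.imwrite("pics/w0.png",cv2.resize(ims[0]["pixels"],(800,600),interpolation=cv2.INTER_CUBIC));cv2.imwrite("pics/w1.png",cv2.resize(ims[1]["pixels"],(800,600),interpolation=cv2.INTER_CUBIC));print(manip.get_state()["time"])
```

```text
5.7667
```

View pics/w0.png

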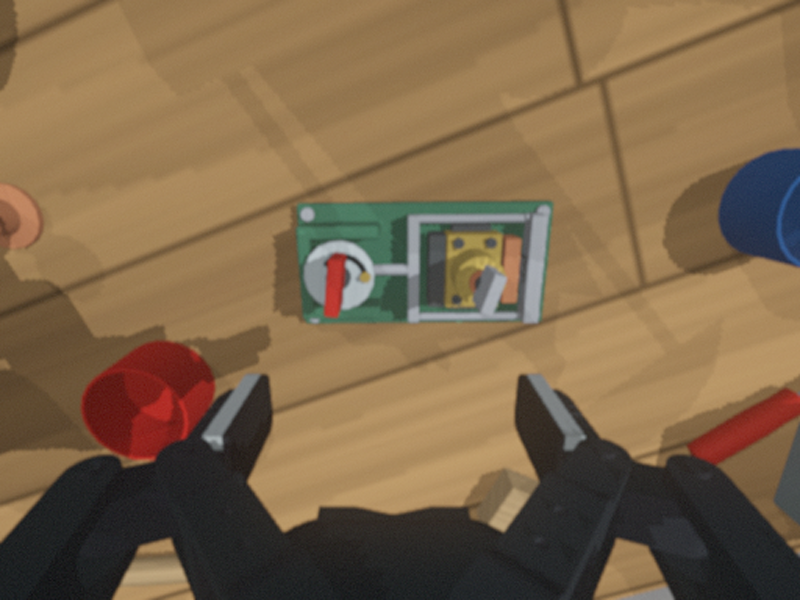

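View pics/w1.png

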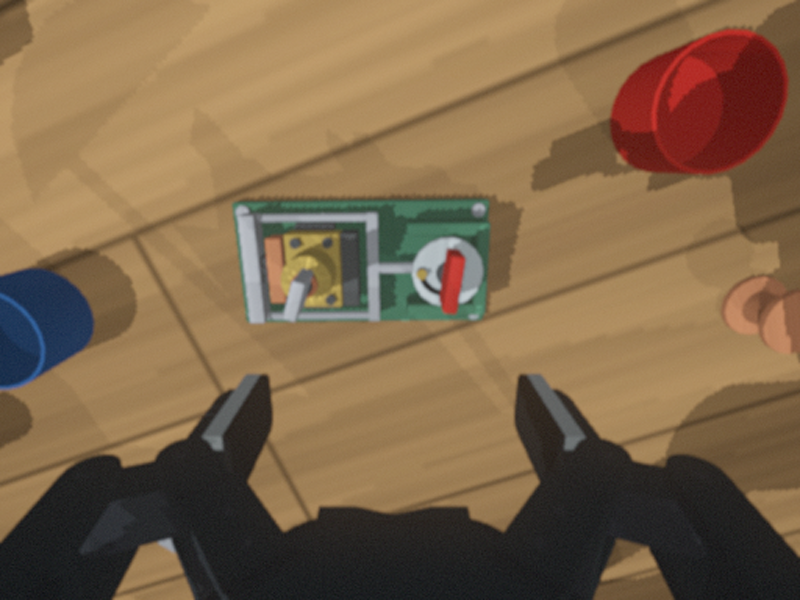

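Both wrist views show the green plate, the white cam disc with the red bar (view 0 at about (335,285)), and the brass bracket with the grey pin tab at about (490,290), tilted. I'll measure these with masks.

```bash
cat > m.py <<'E'
from h import *
ims=pickle.load(open("w.pkl","rb"));T=pickle.load(open("im.pkl","rb"));t=ext(T["top"]);s=ext(T["scene"])
def big(m,near=None):
    n,l,st,c=cv2.connectedComponentsWithStats(m.astype(np.uint8))
    i=1+np.argmax(st[1:,4]);return l==i,c[i],st[i]
vis=[]
for i,d in enumerate(ims):
    im=d["pixels"];h=cv2.cvtColor(im,cv2.COLOR_BGR2HSV);H,S,V=[h[...,k].astype(int) for k in range(3)]
    g,_,_=big((H>60)&(H<95)&(S>70))
    hull=cv2.convexHull(np.argwhere(g)[:,::-1].astype(np.float32))
    q=cv2.minAreaRect(hull);bx=cv2.boxPoints(q)
    P=np.array([onz(d,p,12) for p in bx]);c=P.mean(0);e=[P[1]-P[0],P[2]-P[1]];L=[np.linalg.norm(x) for x in e]
    print("plate",c,L,[np.arctan2(x[1],x[0])%np.pi for x in e])
    x0,y0,w,hh=cv2.boundingRect(hull.astype(np.int32))
    box=np.zeros(g.shape,bool);box[y0-2:y0+hh+2,x0:x0+w]=1
    r,rc,_=big(box&((H<6)|(H>174))&(S>170))
    pts=np.argwhere(r)[:,::-1].astype(np.float32);R=cv2.minAreaRect(pts);b=cv2.boxPoints(R)
    print("bar px",rc,R,"centroid@70",onz(d,rc,70))
    wh=box&(S<45)&(V>150);np_=np.argwhere(wh)[:,::-1]
    # blob crop for view
    cr=im[y0-25:y0+hh+10,x0-5:x0+w+5];vis.append(cv2.resize(cr,None,fx=4,fy=4,interpolation=cv2.INTER_CUBIC)[:600,:800]);print("crop",x0-5,y0-25)
    rd,c2,st=big(((H<6)|(H>174))&(S>150));print("redtin",c2,st)
a=max(v.shape[1] for v in vis)
cv2.imwrite("pics/crop0.png",vis[0]);cv2.imwrite("pics/crop1.png",vis[1])
for n,d in(("top",t),("scene",s)):
    h=cv2.cvtColor(d["pixels"],cv2.COLOR_BGR2HSV).astype(int);H,S=h[...,0],h[...,1]
    m=((H<6)|(H>174))&(S>150)
    c=proj(d,[528,-267,30]);mm=np.zeros(m.shape,bool);y,x=int(c[1]),int(c[0]);mm[y-25:y+25,x-25:x+25]=1
    r,c2,st=big(m&mm);print(n,c2,st)
    d["tin"]=c2
# triangulate tin centroid
A=[];B=[]
for d in(t,s):
    r=ray(d,d["tin"]);r/=np.linalg.norm(r);M=np.eye(3)-np.outer(r,r);A.append(M);B.append(M@d["C"])
print("tin tri",np.linalg.solve(sum(A),sum(B)),[onz(d,d["tin"],28) for d in(t,s)])
E
python3 m.py
```

```text
plate [483.92631473  -6.39023781  12.        ] [np.float64(189.72112305114456), np.float64(49.611283627445054)] [np.float64(1.2396131105555692), np.float64(2.9191328378564068)]
bar px [214.85858586 168.48484848] ((215.0, 168.0), (10.0, 10.0), 90.0) centroid@70 [473.11664518 -65.52883133  70.        ]
crop 185 105
redtin [ 94.59317585 255.56671041] [  52  219   85   75 4572]
plate [531.68511883 -20.21041962  12.        ] [np.float64(194.99535118133917), np.float64(51.93712912248529)] [np.float64(1.212259392269755), np.float64(2.8514019894955496)]
bar px [290.44545455 167.29090909] ((290.5, 166.5), (11.0, 11.0), 90.0) centroid@70 [500.03888472 -78.56444014  70.        ]
crop 145 103
redtin [448.68535943  66.74745954] [ 391   19  113   92 7971]
top [332.7092084  202.60581583] [319 189  29  28 619]
scene [217.47401575 152.81102362] [204 139  27  29 635]
tin tri [ 533.99276995 -270.87319444   23.91187128] [array([ 533.06322715, -269.86415627,   28.        ]), array([ 535.6791795 , -267.96247644,   28.        ])]
```

```bash
python3 -c "
import cv2,numpy as np
a=cv2.imread('pics/crop0.png');b=cv2.imread('pics/crop1.png');print(a.shape,b.shape)
w=max(a.shape[1],b.shape[1]);f=lambda i:cv2.copyMakeBorder(i,0,0,0,w-i.shape[1],0)
o=np.vstack([f(a),f(b)]);k=min(800/w,600/o.shape[0]);o=cv2.resize(o,None,fx=k,fy=k);print(k,o.shape);cv2.imwrite('pics/cc.png',o)"
```

```text
(308, 672, 3) (312, 692, 3)
0.967741935483871 (600, 670, 3)
```

View pics/cc.png

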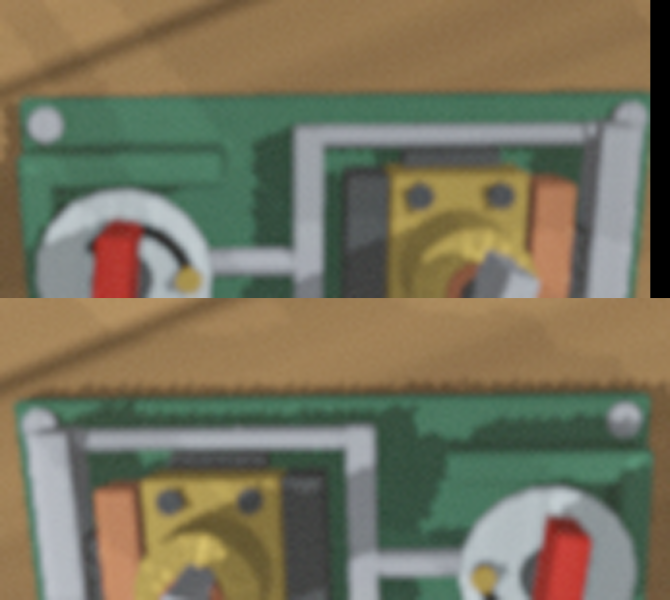

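The crops show the bar and tab tops clearly. My masks cut off the lower half of the plate, so I'll redo them with fixed regions.

```bash
cat > m2.py <<'E'
from h import *
ims=pickle.load(open("w.pkl","rb"))
def big(m):
    n,l,st,c=cv2.connectedComponentsWithStats(m.astype(np.uint8))
    i=1+np.argmax(st[1:,4]);return l==i,c[i],st[i]
def tri(ds,uvs):
    A=[];B=[]
    for d,u in zip(ds,uvs):
        r=ray(d,u);r/=np.linalg.norm(r);M=np.eye(3)-np.outer(r,r);A.append(M);B.append(M@d["C"])
    return np.linalg.solve(sum(A),sum(B))
roi=[(186,120,358,212),(144,120,318,212)]
cen=[];vis=[]
for d,(a,b,c,e) in zip(ims,roi):
    im=d["pixels"];h=cv2.cvtColor(im,cv2.COLOR_BGR2HSV).astype(int);H,S,V=h[...,0],h[...,1],h[...,2]
    box=np.zeros(H.shape,bool);box[b:e,a:c]=1
    g=box&(H>60)&(H<95)&(S>70)
    g=cv2.morphologyEx(g.astype(np.uint8),cv2.MORPH_OPEN,np.ones((2,2)))>0
    hull=cv2.convexHull(np.argwhere(g)[:,::-1].astype(np.int32))
    W=np.array([onz(d,p[0],12)[:2] for p in hull],np.float32);R=cv2.minAreaRect(W);print("plate",R)
    r,rc,st=big(box&((H<6)|(H>174))&(S>150));print("bar",rc,st,"V pct",np.percentile(V[r],[10,30,50,70,90]))
    top=r&(V>np.percentile(V[r],45));
    W=np.array([onz(d,p[::-1],78)[:2] for p in np.argwhere(r)],np.float32);print("bar all @78",cv2.minAreaRect(W))
    cen.append(rc)
    vis.append(cv2.resize(im[b:e,a:c],None,fx=4.6,fy=4.6,interpolation=cv2.INTER_NEAREST)[:,:])
    # disc
    w,wc,st=big(box&(S<60)&(V>150)&(np.arange(512)[None]<(240 if d is ims[0] else 600))&(np.arange(512)[None]>(0 if d is ims[0] else 262)))
    print("disc px",wc,st,onz(d,(st[0]+st[2]/2,st[1]+st[3]/2),44))
print("bar tri",tri(ims,cen))
o=np.vstack([v[:298] if 0 else cv2.resize(v,(560,300)) for v in vis]);cv2.imwrite("pics/cc2.png",o)
E
python3 m2.py
```

```text
plate ((509.57177734375, -12.890342712402344), (197.61473083496094, 96.92001342773438), 69.46622467041016)
bar [213.74005305 182.        ] [208 163  14  40 377] V pct [150.6 172.  178.  183.  190. ]
bar all @78 ((485.0132751464844, -71.24542999267578), (11.526962280273438, 42.75417709350586), 61.30283737182617)
disc px [223.07759883 173.01317716] [197 154  43  44 683] [487.15033741 -70.54843922  44.        ]
plate ((508.6829528808594, -14.619857788085938), (198.10385131835938, 96.44988250732422), 69.4746322631836)
bar [288.77163462 179.86298077] [282 161  15  40 416] V pct [145. 168. 182. 188. 196.]
bar all @78 ((489.5169982910156, -71.88311767578125), (11.938427925109863, 41.23185729980469), 63.76610565185547)
disc px [283.65       171.79642857] [263 152  45  44 840] [487.64185516 -72.33470637  44.        ]
bar tri [486.8334301  -72.9212666   67.07151241]
```

View pics/cc2.png

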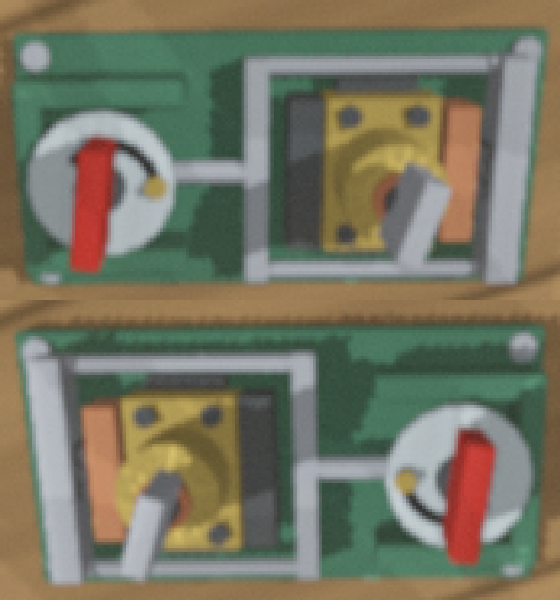

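```bash
cat > m3.py <<'E'
from m2 import *
f=1.2125;pc=np.array([509.1,-13.8]);u=np.array([np.cos(f),np.sin(f)])
print("cam pred",pc-60*u,"bracket pred",pc+40*u)
tb=[(118,50,142,85),(35,52,62,87)]
for k,(d,(a,b,c,e)) in enumerate(zip(ims,roi)):
    h=cv2.cvtColor(d["pixels"],cv2.COLOR_BGR2HSV).astype(int);S,V=h[...,1],h[...,2]
    x0,y0,x1,y1=tb[k];box=np.zeros(S.shape,bool);box[b+y0:b+y1,a+x0:a+x1]=1
    m,mc,st=big(box&(S<60)&(V>140))
    W=np.array([onz(d,p[::-1],102)[:2] for p in np.argwhere(m)],np.float32)
    print("tab",mc-[a,b],st[4],cv2.minAreaRect(W),W.mean(0))
    print(proj(d,[*(pc+40*u),102])-[a,b])
E
python3 m3.py | tail -6
```

```text
bar tri [486.8334301  -72.9212666   67.07151241]
cam pred [488.05924437 -69.98973752] bracket pred [523.12717042  23.65982501]
tab [129.85403727  71.14596273] 322 ((517.3699951171875, 23.72230339050293), (22.167774200439453, 32.33707046508789), 69.44951629638672) [521.29297   21.768003]
[132.31529834  72.30838475]
tab [44.85017422 74.36236934] 287 ((514.3305053710938, 17.134998321533203), (23.696413040161133, 26.737390518188477), 47.8790168762207) [517.2645   21.36844]
[40.03166188 69.70768196]
```

Plate centre is (509.1,-13.8) with the +y axis at 1.2125 rad. The cam axis is at about (487.5,-71), where the disc, bar and plate estimates agree within 2 mm, and the bar yaw implies cam ≈ 0.12. Next step is to grip and turn the cam.

Run:
```python
from h import *
x,y=487.5,-71.0;yaw=1.09
eoat.set_gripper(30)
manip.movep([x,y,115],quat(yaw))
print("down hit",manip.move_linear([x,y,51],max_speed=100,threshold=15),manip.get_state()["position"])
eoat.set_gripper(0,squeeze=80)
s=manip.get_state();print("open",s["opening"],s["force"],s["moment"],s["joint_positions"])
```

```text
down hit False [487.84053308 -71.1120725   51.47742354]
open 8.607418896874199 [-6.96841546 -9.70186119  5.81141104] [-1.42854868  1.13287697  0.05341607] [-0.38453716  0.47076988  1.79766297 -0.00363793  0.87265138 -1.47311995]
```

Run:
```python
from h import *
j=np.array(manip.get_state()["joint_positions"]);j0=j[5]
tot=0
for st in [.6,.6,.6]+[.1]*12:
    tot+=st;j[5]=j0+tot;manip.set_joints(j);manip.wait(.05)
    s=manip.get_state();F=np.linalg.norm(s["force"]);print(round(tot,2),round(s["joint_positions"][5]-j0,3),s["force"].round(1),s["moment"].round(2),round(s["joint_efforts"][5],2),round(s["opening"],1),round(s["time"],1))
    if abs(s["joint_efforts"][5])>1.0 or F>50: break
```

```text
0.6 0.598 [-0.6 -1.6 -3.9] [-0.14 -0.22 -0.07] -0.07 8.6 10.7
1.2 1.197 [ 1.2 -2.1 -3.9] [-0.32 -0.4  -0.04] -0.04 8.6 11.4
1.8 1.797 [ 2.  -3.9 -4.8] [-0.65 -0.49 -0.01] -0.0 8.5 12.1
1.9 1.896 [ 3.  -3.9 -5. ] [-0.76 -0.52 -0.04] -0.01 8.8 12.4
2.0 1.995 [ 3.1 -4.2 -6. ] [-0.82 -0.58 -0.1 ] -0.02 8.6 12.7
2.1 2.095 [ 3.6 -4.3 -5.3] [-0.87 -0.52 -0.08] -0.02 8.5 13.0
2.2 2.195 [ 2.5 -4.2 -5.2] [-0.86 -0.52 -0.12] -0.02 8.4 13.3
2.3 2.294 [ 2.7 -5.4 -4.8] [-0.87 -0.49  0.95] 0.94 8.9 13.6
2.4 2.39 [ 2.8 -4.1 -2.9] [-0.79 -0.38  2.73] 2.76 8.7 13.9
```

Run:
```python
from h import *
j=np.array(manip.get_state()["joint_positions"]);j[5]-=.07;manip.set_joints(j)
eoat.set_gripper(30)
p=manip.get_state()["position"]
manip.move_linear([p[0],p[1],125])
a=-1.21;tx=np.array([-np.sin(a),np.cos(a)]);c=np.array([523.1,23.7])-78*tx
manip.movep([*c,125],quat(a));manip.wait(.3)
d=shot("wrist");pickle.dump(d,open("p.pkl","wb"));print(manip.get_state()["position"],proj(d,[523.1,23.7,102]),manip.get_state()["time"])
cv2.imwrite("pics/p.png",cv2.resize(d["pixels"][:280,60:452],None,fx=2,fy=2,interpolation=cv2.INTER_CUBIC))
```

```text
[450.28729937  -4.28768263 124.80570022] [249.96409356 103.24702803] 15.875
```

View pics/p.png

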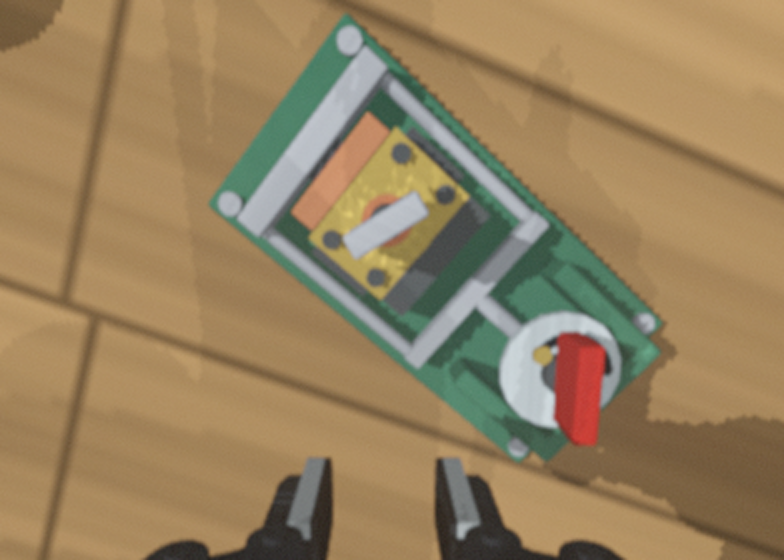

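The tab's top face is centred at crop (386,225), the copper jaw is against the bracket, and the cam is turned. I'll measure the tab.

Run:
```python
from h import *
d=pickle.load(open("p.pkl","rb"));h=cv2.cvtColor(d["pixels"],cv2.COLOR_BGR2HSV).astype(int)
box=np.zeros(h.shape[:2],bool);box[92:134,226:280]=1
m=box&(h[...,1]<50)&(h[...,2]>150)
n,l,st,c=cv2.connectedComponentsWithStats(m.astype(np.uint8));i=1+np.argmax(st[1:,4]);print(c[i],st[i])
W=np.array([onz(d,p[::-1],102)[:2] for p in np.argwhere(l==i)],np.float32)
R=cv2.minAreaRect(W);print(R,W.mean(0))
e=np.linalg.eigh(np.cov(W.T))[1];b=e[:,0];yaw=np.arctan2(b[1],b[0]);print("thin dir yaw",yaw)
x,y=R[0]
for k in(yaw,yaw+np.pi): print(k,inverse_kinematics([x,y,73],quat(k)),inverse_kinematics([x,y,140],quat(k)))
```

```text
[252.2976 112.0688] [231  96  43  34 625]
((518.7269287109375, 20.79354476928711), (8.417075157165527, 25.802387237548828), 51.38273239135742) [518.8854    20.692333]
thin dir yaw -2.2359038711151564
-2.2359038711151564 [-1.85875990e-01  4.83656849e-01  1.70334190e+00 -4.44089210e-16
  9.54593906e-01  2.05002788e+00] [-1.85875990e-01  3.91071320e-01  1.64075278e+00 -4.44089210e-16
  1.10976855e+00  2.05002788e+00]
0.9056887824746367 [-1.85875990e-01  4.83656849e-01  1.70334190e+00 -4.44089210e-16
  9.54593906e-01 -1.09156477e+00] [-1.85875990e-01  3.91071320e-01  1.64075278e+00 -4.44089210e-16
  1.10976855e+00 -1.09156477e+00]
```

Run:
```python
from h import *
d=pickle.load(open("p.pkl","rb"));h=cv2.cvtColor(d["pixels"],cv2.COLOR_BGR2HSV).astype(int);H,S,V=[h[...,k] for k in range(3)]
g=(H>60)&(H<95)&(S>70);g[:,:160]=0;g[240:]=0
g=cv2.morphologyEx(g.astype(np.uint8),cv2.MORPH_OPEN,np.ones((3,3)))
hull=cv2.convexHull(np.argwhere(g)[:,::-1].astype(np.int32))
R=cv2.minAreaRect(np.array([onz(d,p[0],12)[:2] for p in hull],np.float32));print("plate",R)
for k in(1,):
  b=np.zeros(S.shape,bool);b[92:152,205:300]=1
  m=b&(H>18)&(H<32)&(S>120)
  n,l,st,c=cv2.connectedComponentsWithStats(m.astype(np.uint8));i=1+np.argmax(st[1:,4])
  hull=cv2.convexHull(np.argwhere(l==i)[:,::-1].astype(np.int32))
  print("brass foot",st[i],cv2.minAreaRect(np.array([onz(d,p[0],34)[:2] for p in hull],np.float32)))
```

```text
plate ((507.71820068359375, -16.906463623046875), (207.8863983154297, 97.4678955078125), 69.98614501953125)
brass foot [ 215   92   78   57 1333] ((520.71240234375, 20.153575897216797), (39.6378173828125, 55.82188415527344), 69.38213348388672)
```

Run:
```python
from h import *
x,y=519.5,21.0;q=quat(.9057)
manip.movep([x,y,140],q)
print(manip.move_linear([x,y,74],max_speed=90,threshold=12))
eoat.set_gripper(0,squeeze=100);manip.wait(.2)
s=manip.get_state();print(s["position"],s["opening"],s["force"],s["moment"],s["time"])
# null lateral force once: probe 1 mm
f0=s["force"];p=s["position"]
j=np.array(s["joint_positions"]);j0=j[5]
for a in(.3,.6,.3,0,-.3,-.6,-.3,0):
    j[5]=j0+a;manip.set_joints(j);s=manip.get_state();print(a,s["force"].round(1),s["moment"].round(2),s["position"].round(2))
print(s["time"],s["opening"])
```

```text
False
[519.84065049  21.06148777  74.64959267] 6.401681123006876 [-0.55226146  0.95675049  5.96906086] [ 0.14972072  0.20563183 -0.08576529] 19.0583
0.3 [-0.2 -0.3  2.1] [-0.06 -0.01 -0.06] [519.95  20.96  74.78]
0.6 [ 0.6 -0.7  1.5] [-0.24 -0.23 -0.08] [520.1   20.89  74.81]
0.3 [0.5 0.1 2.4] [ 0.12 -0.12  0.1 ] [519.97  21.1   74.79]
0 [-0.6  0.   4.4] [0.01 0.01 0.08] [519.86  21.11  74.77]
-0.3 [-0.   0.5  4.9] [0.05 0.12 0.15] [519.84  21.1   74.73]
-0.6 [-1.2 -0.6  4.7] [-0.11  0.03  0.17] [519.87  21.03  74.7 ]
-0.3 [-1.2  0.4  4.9] [-0.09  0.13 -0.09] [519.82  21.06  74.69]
0 [-0.7 -0.3  5.1] [-0.09  0.07 -0.12] [519.85  21.02  74.68]
22.1917 6.139822761771542
```

Run:
```python
from h import *
x,y,z=519.5,21.0,74.0;c=.9057;a=0.;sg=1
for k in range(9):
    t=.7*sg;z+=1.4*abs(t-a);a=t;sg=-sg
    manip.movep([x,y,z],quat(c+a));s=manip.get_state()
    print(k,round(a,1),round(z,2),s["position"].round(2),s["force"].round(1),s["moment"].round(2),round(s["opening"],1),round(s["time"],1))
    if abs(s["force"][2])>30: print("stop");break
    if z>74+11.5: break
```

```text
0 0.7 74.98 [519.67  20.75  74.8 ] [ 2.6 -1.9 -1.2] [-0.5  -0.53  0.21] 6.2 22.9
1 -0.7 76.94 [519.77  20.97  75.88] [  8.   -1.8 -12.3] [-0.46 -1.65  0.17] 6.3 24.2
2 0.7 78.9 [519.41  21.    77.53] [  6.9  -2.3 -13.8] [-0.43 -1.52 -0.19] 5.8 25.4
3 -0.7 80.86 [519.69  21.17  79.47] [  8.7  -0.6 -13.9] [-0.25 -1.88  0.09] 6.2 26.7
4 0.7 82.82 [519.27  20.77  81.48] [  5.6  -4.2 -11.7] [-0.74 -1.31  0.02] 6.0 28.0
5 -0.7 84.78 [519.75  21.31  83.79] [  7.8  -0.3 -10.7] [ 0.01 -1.6  -0.04] 6.1 29.2
6 0.7 86.74 [519.3   21.05  86.62] [-0.2 -1.7 -0.1] [-0.27 -0.19 -0.03] 6.3 30.5
```

The pin is free: the vertical force fell to zero at about 11 mm rise. Next I'll lift it, check the bracket, and measure the tin from above.

Run:
```python
from h import *
x,y=519.5,21.0
print("snag",manip.move_linear([x,y,185],max_speed=80,threshold=25))
s=manip.get_state();print(s["position"],s["force"],s["opening"],s["time"])
manip.wait(.2)
a=.9057+.7;q=quat(a);tx=np.array([-np.sin(a),np.cos(a)]);t=np.array([534,-270.])
manip.movep([*(t-78*tx),190],q);manip.wait(.3)
d=shot("wrist");pickle.dump(d,open("t.pkl","wb"));print(manip.get_state()["time"])
h=cv2.cvtColor(d["pixels"],cv2.COLOR_BGR2HSV).astype(int)
m=((h[...,0]<6)|(h[...,0]>174))&(h[...,1]>130)
n,l,st,c=cv2.connectedComponentsWithStats(m.astype(np.uint8));i=1+np.argmax(st[1:,4])
hull=cv2.convexHull(np.argwhere(l==i)[:,::-1].astype(np.int32))
W=np.array([onz(d,p[0],55)[:2] for p in hull],np.float32);print(st[i],cv2.minEnclosingCircle(W),proj(d,[534,-270,55]))
cv2.imwrite("pics/t.png",cv2.resize(d["pixels"],(768,576)))
```

```text
snag False
[519.28948275  21.03699064 184.49052753] [ 0.41545115  0.22148417 -1.7724737 ] 6.3431314582192915 31.875
33.5833
[ 213   58   84   88 5821] ((533.3117065429688, -266.59765625), 41.59160232543945) [250.9896021  104.10148505]
```

View pics/t.png

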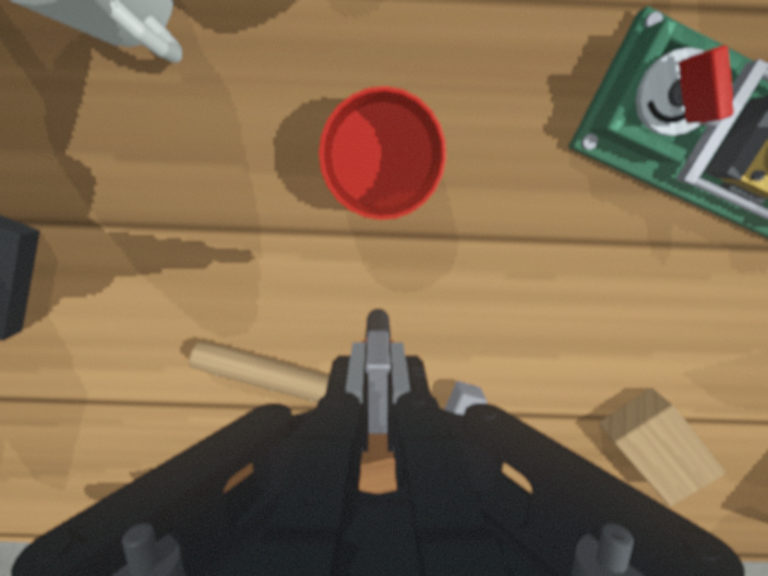

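The pin is held in the gripper at (378,370). The tin's rim circle has radius 41.6 mm (42 expected), centred at (533,-267). I'll place the pin now.

Run:
```python
from h import *
a=.9057+.7;x,y=533.4,-267.5
manip.movep([x,y,190],quat(a))
print(manip.move_linear([x,y,75],max_speed=100,threshold=10))
print(manip.move_linear([x,y,60.5],max_speed=25,threshold=5),manip.get_state()["position"],manip.get_state()["force"])
manip.wait(.2);eoat.set_gripper(30);manip.wait(.2)
manip.move_linear([x,y,190],max_speed=120)
tx=np.array([-np.sin(a),np.cos(a)]);manip.movep([x-78*tx[0],y-78*tx[1]+40,200],quat(a));manip.wait(.8)
d=shot("wrist");print(manip.get_state()["time"],manip.get_state()["force"])
cv2.imwrite("pics/end.png",cv2.resize(d["pixels"],(768,576)))
cv2.imwrite("pics/end_scene.png",cv2.resize(vision.get_image("scene")["pixels"][120:250,180:310],(780,780))[:600])
```

```text
False
False [ 533.44880734 -267.53650136   60.55083496] [ 0.01476717  0.76843458 -1.14302722]
39.3167 [ 0.59878862 -0.20925342  0.08020786]
```

View pics/end.png

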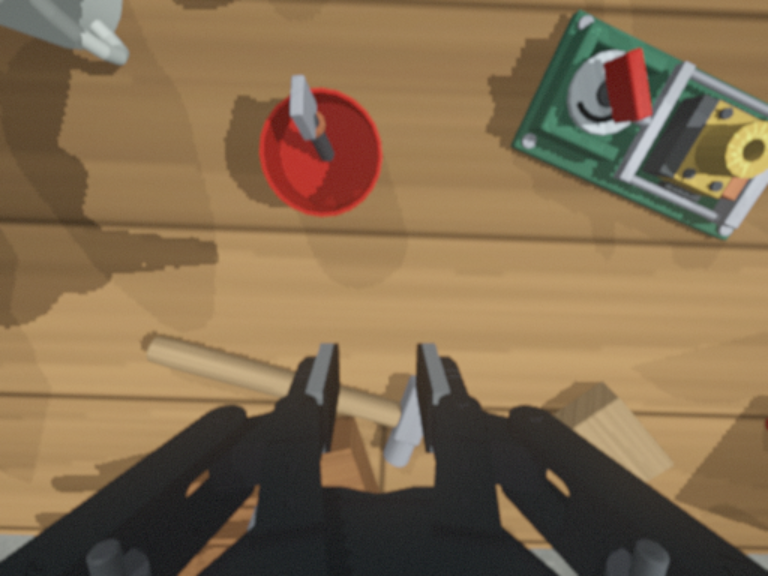

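The pin leans on the rim, with its lower end at (328,158) near the tin's centre (321,152). The tin is upright, the bore is empty, and the bracket is seated with the cam tight. I'll check that nothing is still moving, then hand in.

Run:
```python
from h import *
a=shot("wrist")["pixels"].astype(int);manip.wait(1.5);b=shot("wrist")["pixels"].astype(int)
df=np.abs(a-b).max(2);print("tin region diff",df[40:150,165:265].max(),"elsewhere",df[:200].max())
t=shot("top")["pixels"].astype(int);t0=pickle.load(open("im.pkl","rb"))["top"]["pixels"].astype(int)
d=cv2.cvtColor((np.abs(t-t0)).astype(np.uint8),cv2.COLOR_BGR2GRAY)
for n,(u,v) in dict(mug=(614,370),spool=(542,404),hammer=(482,207),offcut=(392,196),blue=(265,296),wrench=(242,408),oil=(160,328),screw=(296,210)).items():
    u,v=int(u*.64),int(v*.64);print(n,d[v-14:v+14,u-14:u+14].mean().round(1),end="; ")
manip.hand_in();print("\nhanded in",manip.get_state()["time"])
```

```text
tin region diff 14 elsewhere 31
mug 30.7; spool 34.1; hammer 7.4; offcut 2.4; blue 5.1; wrench 10.5; oil 4.3; screw 3.2; the job is handed in; nothing more can be done
the job is handed in; nothing more can be done
```

The job is handed in, with the freed pin in the red tin; no verdict is reported, so these are my own checks.

**What I did:**
- **Cam:** I turned it about 2.3 rad clockwise until the wrist torque rose sharply at the stop. From its start near 0.12 rad, that puts it at about 2.4 rad.
- **Pin:** I freed it with ±0.7 rad twists, rising 1.4 mm per rad. The pull stayed at 14 N or less and fell to about zero after roughly 12 mm of rise. I then lifted it clear, lowered it into the tin and released it.
- **Time:** the clock was at about 41 s of the 72 s allowed.

**Last checks:**
- **Final wrist view:** the pin leans on the tin's rim with its lower end near the centre. The tin is upright, the bracket is seated with an empty bore, and the cam is still turned. Two frames 1.5 s apart showed no motion around the tin, only noise.
- **Bystanders:** the before-and-after top view changed little at the hammer, offcut, blue tin, oil can and screwdriver, and somewhat more at the wrench. It changed clearly at the mug and spool. I put that down to the arm or its shadow, because it never worked near them, but I did not check it separately.
- **Not measured:** the jaw force could not be measured. I judged it only from the cam reaching its stop and the jaw lying against the bracket in the picture.
- **Position estimates:** they agreed within about 2 to 3 mm. The exception was the bracket, which sat about 4 mm from where the plate position predicted. I used the direct measurement for the pin.

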